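# Test spare clamping screws in a gauge nut and top up the rack

## Task

Top up the screw rack: take each spare screw from the wooden stand, set it in the gauge nut and try to give it a quarter turn clockwise without forcing it, then turn it back and lift it out. Stand every screw that turns freely in an empty pocket of the rack, collar down on the rack and one to a pocket, and put every screw that binds into the grey reject tray. Leave the screws already in the rack, the bit box and the white bottle where they are.

Things in the scene. Friction and masses are not known exactly. Their poses are not given: they have to be found in the camera images.
- spare_1: Spare T-head screw, 77 mm long, 90 g; starts shank down in a stand pocket, may be absent. Origin: centre of the underside of its steel collar (44 mm across, 5 mm thick). Above: flat black grip 44 (its x) x 12 (its y) x 34 mm, top 39 mm over the origin. Below: 12 mm shank, tip 38 mm under the origin, two 6 mm wide lugs along x, 8 mm above the tip. Symmetric under a half turn.
- spare_2: Another spare, sizes and origin as spare_1; may be absent. Sound and faulty spares look alike while they stand in the stand (faulty ones have lugs too long or too thick).
- spare_3: Another spare, sizes and origin as spare_1; may be absent. Sound and faulty spares look alike while they stand in the stand (faulty ones have lugs too long or too thick).
- spare_4: Another spare, sizes and origin as spare_1; may be absent. Sound and faulty spares look alike while they stand in the stand (faulty ones have lugs too long or too thick).
- spare_5: Another spare, sizes and origin as spare_1; may be absent. Sound and faulty spares look alike while they stand in the stand (faulty ones have lugs too long or too thick).
- spare_6: Another spare, sizes and origin as spare_1; may be absent. Sound and faulty spares look alike while they stand in the stand (faulty ones have lugs too long or too thick).
- stored_1: Sound screw, sizes and origin as spare_1, that already sits in rack pocket 1, grip roughly along the rack's y; absent if that pocket is empty. Leave it there.
- stored_3: Sound screw, sizes and origin as spare_1, that already sits in rack pocket 3, grip roughly along the rack's y; absent if that pocket is empty. Leave it there.
- stored_5: Sound screw, sizes and origin as spare_1, that already sits in rack pocket 5, grip roughly along the rack's y; absent if that pocket is empty. Leave it there.
- gauge: Gauge nut, fixed: steel block 70 x 70 mm on a 100 x 74 mm base, top 36.5 mm above the bench. Origin under its centre. A slot in the top, 41 mm along its x, 15 mm along its y, takes a screw whose grip lies along the gauge's x (either way round, within 12 degrees). Lowered in, the lugs rest with the collar's underside 49 mm above the bench; the screw is free again at 75 mm.
- gauge_mouth (a point): Centre of the slot at the gauge's top face, axes as the gauge. Turned clockwise from above, a sound screw goes round about 95 degrees to an end stop and sinks 4 mm if let down (it also turns if held up to 3 mm above its rest); a faulty one stops hard after 15 to 45 degrees. Turn it back to the slot, raising it by what it sank, before pulling it out.
- rack: Screw rack, fixed: aluminium block 52 (x) x 276 (y) x 46 mm high with five through pockets in one row along its y. Origin under its centre.
- rack_pocket1 (a point): Centre of the mouth of rack pocket 1 (1 at the +y end), 22 mm along x, 42 mm along y, pitch 54 mm, on the rack's top face (46 mm high), axes as the rack. A stored screw's collar rests on the face, its grip along the rack's y.
- rack_pocket2 (a point): Centre of the mouth of rack pocket 2 (1 at the +y end), 22 mm along x, 42 mm along y, pitch 54 mm, on the rack's top face (46 mm high), axes as the rack. A stored screw's collar rests on the face, its grip along the rack's y.
- rack_pocket3 (a point): Centre of the mouth of rack pocket 3 (1 at the +y end), 22 mm along x, 42 mm along y, pitch 54 mm, on the rack's top face (46 mm high), axes as the rack. A stored screw's collar rests on the face, its grip along the rack's y.
- rack_pocket4 (a point): Centre of the mouth of rack pocket 4 (1 at the +y end), 22 mm along x, 42 mm along y, pitch 54 mm, on the rack's top face (46 mm high), axes as the rack. A stored screw's collar rests on the face, its grip along the rack's y.
- rack_pocket5 (a point): Centre of the mouth of rack pocket 5 (1 at the +y end), 22 mm along x, 42 mm along y, pitch 54 mm, on the rack's top face (46 mm high), axes as the rack. A stored screw's collar rests on the face, its grip along the rack's y.
- stand: Stand of the spares, fixed: wooden block 92 (x) x 158 (y) x 46 mm high with 2 x 3 pockets, each 22 (x) x 42 (y) mm, pitch 52 mm in y and 50 mm in x; screws hang in them by the collar, shank down, grips roughly along the stand's y. Origin under its centre.
- tray: Reject tray, loose, grey plastic, open on top: 115 (x) x 150 (y) x 55 mm high outside, walls 4 mm. Origin: centre of its underside. 0.4 to 0.65 kg.
- bit_box: Bystander: teal bit box 42 x 75 x 20 mm, origin at the centre of its underside.
- white_bottle: Bystander: small white bottle 33 mm across, 62 mm high, origin at the centre of its underside.
There are look-alikes about, which are no part of the job. What is shaped like the spare_6 but red is not meant.

How it is judged:
By the outcome, as a careful person would: the job done as asked, in the order asked, and still so for the second after the job is handed in, with the robot touching nothing.
Of spare_1, spare_2, spare_3, spare_4, spare_5, spare_6 only 5 to 6 are there at a start; the rules pass over those that are not, and their reading is None.
Of stored_1, stored_3, stored_5 only 1 to 2 are there at a start; the rules pass over those that are not, and their reading is None.
At some moment in a run one of tray may be knocked a few centimetres aside while the robot is not near it.
It also fails if it takes over 210 s, if anything falls off the work surface, if the arm or the gripper's body presses on something with over 40 N, if the wrist force passes 120 N, or if a joint passes its speed limit or range.

## Robot

A 6-joint arm with a two-finger parallel gripper is mounted at the origin on a cart in front of the work surface, level with it; the furniture and walls round the work are solid. World frame = base frame: x ahead of the robot, y to its left, z up, the work surface at z = 0. Lengths are in m, angles in degrees, forces in N, time in s.
With the tool pointing down it reaches from about 0.325 to 0.85 m from the base axis. Payload 15.5 kg.
Tool frame: the origin (TCP) lies at the very end of the fingers, on their centre line; the grasp point (between the pads) lies arm.grip_depth behind it (arm.grip_depth is the distance from the TCP to the grasp point, in m); z points along the fingers, y is the direction in which the jaws open and shut (so a half turn about z gives the same grasp; the last joint's range is limited). The gripper opens to 91 mm and grips with 3 to 60 N. Pads are 32 mm wide; open, the fingers measure 118 mm over their backs; the gripper's body (76 mm by 178 mm) begins 60 mm behind the grasp point.
Start: joints at [69.07, 28.281, 77.091, -0, 74.628, -5.472], TCP at [0.167, 0.602, 0.214] pointing down, gripper open.
Joint ranges: [-166.48, 166.48], [-47.26, 123.95], [12.59, 153.08], [-70.14, 250.14], [6.76, 159.57], [-176.63, 176.63]. Speed limits (degrees/s): [108.29, 108.29, 147.25, 172.46, 172.46, 172.46].

## Interface

Orientations are given as a 3x3 rotation matrix whose columns are the frame's x, y, z axes.
In Python, from rig import arm gives the robot as it stands. Calls block until the motion is done:
- arm.move_to(position, orientation): joint-space move of the TCP to a pose.
- arm.move_l(position, orientation=None, feed=0.15): straight line of the TCP; orientation=None keeps the orientation; feed is the mean speed in m/s.
- arm.move_joints(angles): joint-space move.
- arm.grip(opening): finger opening in m; the grip force is fixed at half the most; returns when the fingers have stopped.
- arm.sleep(seconds).
- arm.solve_ik(position, orientation): joint angles nearest the present ones, or None.
- arm.snapshot(name): name is "scene" or "side" or "wrist"; returns the picture (420x560x3 uint8, red, green, blue); there is no depth.
- arm.get_calibration(name): a dict with "intrinsics" (3x3 intrinsics, pixels), "k1" (the pictures are not rectified: a ray, as slopes to the right and down, at radius r is drawn at 1 + k1 r^2 times it, then the intrinsics apply), "cam_to_world" (4x4, takes a point from camera to world coordinates). Camera axes: x right, y down, z forward; pixel columns grow to the right and rows downward; lengths in m; the calibration is good to about 2 mm. A picture is of the moment at which its call begins: read the wrist's pose just before it. get_calibration takes no time and is no camera call; for the wrist camera it gives the pose at the moment of the call.
A pose or a line that the arm cannot do raises arm.Unreachable and nothing moves.
- arm.sign_off(): hands the job in, once; it reports no verdict.
Readings, each from a call of its own:
- arm.current_t(): time.
- arm.current_joint_positions(): joint angles.
- arm.current_dq(): joint speeds.
- arm.current_tau(): joint torques, N m.
- arm.current_ee_pos(): TCP position.
- arm.current_tool_rot(): TCP orientation.
- arm.current_force(): force on the tool from outside, world axes, zero at the start.
- arm.current_torque(): the same for the moment, N m.
- arm.current_width(): finger opening in m.
Only numpy, scipy, OpenCV 4.12 (cv2) and the standard library are available. Lean on these libraries where they do the work, as an engineer would, in place of code of your own. Each camera call takes 0.05 s, during which the arm holds its last target.

## Working session

There is one attempt and no reset: what is moved stays moved. The work goes in short steps, each a Python script; the robot and the scene stay as the last script left them, time stands still between calls to the robot, and variables do not carry over. Pictures are saved under pics/ and viewed, and the job is handed in when it is done.

```bash
ls; mkdir -p pics; python3 - <<'E'
from rig import arm
import cv2
for n in ("scene","side","wrist"):
    c=arm.get_calibration(n); im=arm.snapshot(n)
    cv2.imwrite(f"pics/{n}0.png",im[:,:,::-1])
    print(n,c)
print(arm.grip_depth,arm.current_t(),arm.current_width())
E
```

```text
pics
scene {'intrinsics': array([[423.17968956,   0.        , 279.44523247],
       [  0.        , 423.17968956, 208.73661095],
       [  0.        ,   0.        ,   1.        ]]), 'k1': -0.06355717079893554, 'cam_to_world': array([[ 0.61960339, -0.51420311,  0.59303187, -0.02615571],
       [-0.78485334, -0.39640028,  0.47631088, -0.33037074],
       [-0.00984254, -0.76056688, -0.64918498,  0.67191384],
       [ 0.        ,  0.        ,  0.        ,  1.        ]])}
side {'intrinsics': array([[414.31951833,   0.        , 286.05882155],
       [  0.        , 414.31951833, 209.94130721],
       [  0.        ,   0.        ,   1.        ]]), 'k1': -0.1272065369691083, 'cam_to_world': array([[ 0.59572937, -0.70582597,  0.38329652,  0.08203885],
       [-0.80312994, -0.51788155,  0.29458615, -0.26235436],
       [-0.00942436, -0.48333053, -0.87538722,  1.08138884],
       [ 0.        ,  0.        ,  0.        ,  1.        ]])}
wrist {'intrinsics': array([[329.30658356,   0.        , 277.41625572],
       [  0.        , 329.30658356, 203.94412526],
       [  0.        ,   0.        ,   1.        ]]), 'k1': -0.007420285661517766, 'cam_to_world': array([[ 2.66732044e-01,  9.36361266e-01,  2.28213926e-01,
         1.03100955e-01],
       [ 9.63770347e-01, -2.58935363e-01, -6.40249692e-02,
         6.19356504e-01],
       [-8.57845422e-04,  2.37023325e-01, -9.71503581e-01,
         3.84421825e-01],
       [ 0.00000000e+00,  0.00000000e+00,  0.00000000e+00,
         1.00000000e+00]])}
0.0188 0.15 0.09089602083067677
```

View pics/scene0.png

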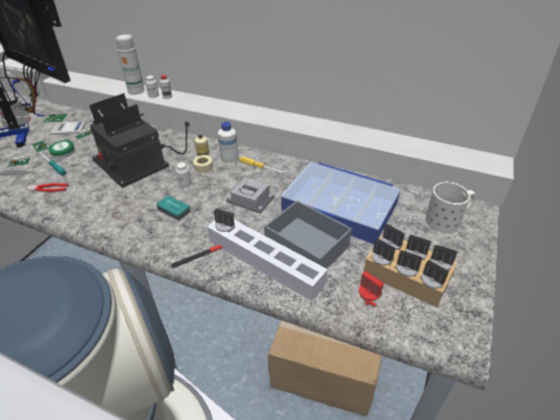

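View pics/side0.png

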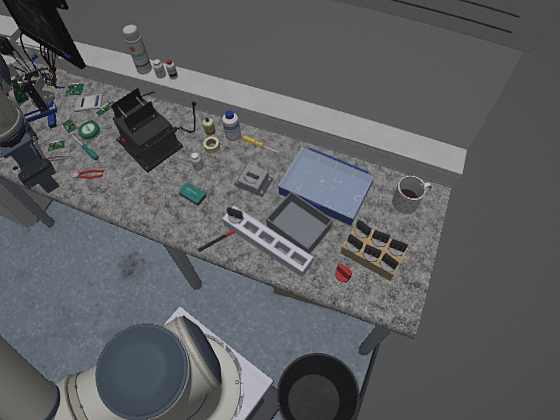

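View pics/wrist0.png

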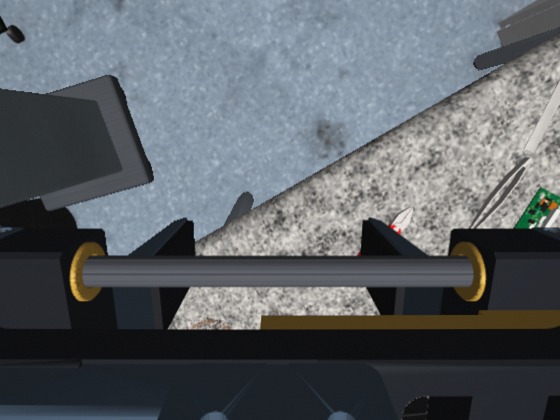

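The scene view shows the rack (265,252) with one screw stored at its far end (225,218) and four empty pockets, the stand at (410,262) with six black spares, the gauge (250,192), the grey tray (307,233) and the red look-alike (371,287). The teal bit box is at (173,207) and the white bottle at (183,174). Next I cast rays for rough positions.

```bash
cat > h.py <<'E'
from rig import arm
import numpy as np, cv2
def ray(c,px):
    K=c['intrinsics'];k=c['k1']
    p=np.array(px,float); d=np.array([(p[0]-K[0,2])/K[0,0],(p[1]-K[1,2])/K[1,1]])
    u=d.copy()
    for _ in range(20): u=d/(1+k*(u@u))
    T=c['cam_to_world']; v=T[:3,:3]@np.array([u[0],u[1],1.]); return T[:3,3],v
def onz(c,px,z):
    o,v=ray(c,px); return o+v*(z-o[2])/v[2]
def proj(c,P):
    T=np.linalg.inv(c['cam_to_world']); p=T[:3,:3]@np.array(P,float)+T[:3,3]
    u=p[:2]/p[2]; u=u*(1+c['k1']*(u@u)); K=c['intrinsics']
    return np.array([K[0,0]*u[0]+K[0,2],K[1,1]*u[1]+K[1,2]])
def R(yaw):  # tool down, tool y (jaw direction) at angle yaw (deg) from world x
    a=np.radians(yaw); y=np.array([np.cos(a),np.sin(a),0]); z=np.array([0,0,-1.]); x=np.cross(y,z)
    return np.column_stack([x,y,z])
E
python3 - <<'E'
from h import *
for n,pts in (("scene",dict(rackL=(225,222,.05),rackR=(318,288,.046),gauge=(251,190,.036),tray=(307,236,.05),stand=(411,264,.046),red=(371,290,.02),box=(173,207,.02),bot=(183,174,.05),bluetray=(340,200,.04),mug=(448,207,.08))),
 ("side",dict(rackL=(235,216,.05),rackR=(308,267,.046),gauge=(253,178,.036),tray=(300,222,.05),stand=(374,250,.046),red=(344,272,.02),box=(193,193,.02),bot=(196,160,.05)))):
    c=arm.get_calibration(n)
    for k,(u,v,z) in pts.items(): print(n,k,onz(c,(u,v),z).round(3))
im=cv2.imread("pics/scene0.png")
cv2.imwrite("pics/s1.png",cv2.resize(im[140:320,150:470],(800,450),interpolation=cv2.INTER_CUBIC))
print(arm.current_tool_rot().round(3))
c=arm.get_calibration("wrist");T=np.eye(4);T[:3,:3]=arm.current_tool_rot();T[:3,3]=arm.current_ee_pos()
print((np.linalg.inv(T)@c['cam_to_world']).round(3))
E
```

```text
scene rackL [0.434 0.193 0.05 ]
scene rackR [ 0.41  -0.07   0.046]
scene gauge [0.568 0.235 0.036]
scene tray [0.508 0.025 0.05 ]
scene stand [ 0.572 -0.182  0.046]
scene red [ 0.487 -0.143  0.02 ]
scene box [0.418 0.355 0.02 ]
scene bot [0.499 0.403 0.05 ]
scene bluetray [0.663 0.04  0.04 ]
scene mug [ 0.743 -0.183  0.08 ]
side rackL [0.432 0.19  0.05 ]
side rackR [ 0.431 -0.064  0.046]
side gauge [0.569 0.235 0.036]
side tray [0.526 0.03  0.05 ]
side stand [ 0.577 -0.181  0.046]
side red [ 0.485 -0.146  0.02 ]
side box [0.427 0.356 0.02 ]
side bot [0.511 0.413 0.05 ]
[[-0.964  0.267 -0.   ]
 [ 0.267  0.964 -0.001]
 [ 0.    -0.001 -1.   ]]
[[-0.    -0.971 -0.237  0.066]
 [ 1.    -0.     0.    -0.   ]
 [-0.    -0.237  0.971 -0.171]
 [ 0.     0.     0.     1.   ]]
```

View pics/s1.png

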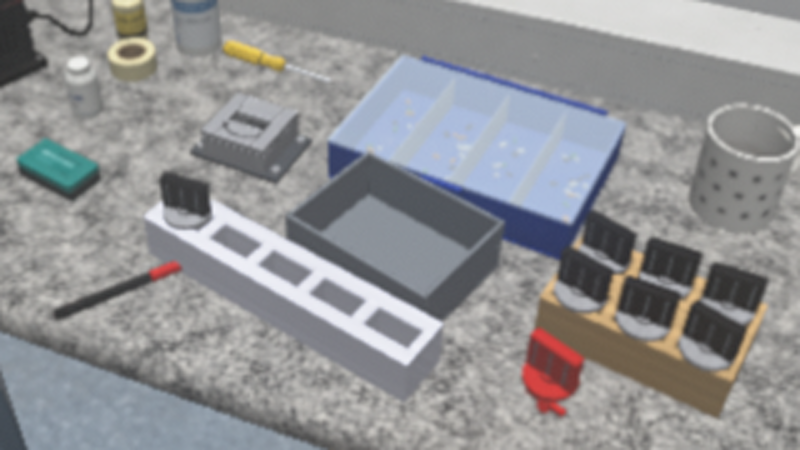

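```bash
python3 - <<'E'
from h import *
for n,p in (("wg",(0.45,0.17,0.30)),("ws",(0.50,-0.17,0.28))):
    arm.move_to(p,R(-90))
    c=arm.get_calibration("wrist"); im=arm.snapshot("wrist"); cv2.imwrite(f"pics/{n}.png",im[:,:,::-1])
    np.save(f"{n}.npy",c,allow_pickle=True)
    print(arm.current_t(),arm.current_ee_pos().round(4),arm.current_joint_positions())
E
```

```text
2.1 [0.4499 0.1705 0.2999] [1.36396264e+01 1.18113524e+01 8.90467217e+01 5.23914960e-03
 7.91511006e+01 1.03539919e+02]
3.45 [ 0.5002 -0.1688  0.2801] [-2.51417055e+01  1.68428779e+01  8.51183652e+01  1.52945652e-02
  7.80343651e+01  6.47780129e+01]
```

View pics/wg.png

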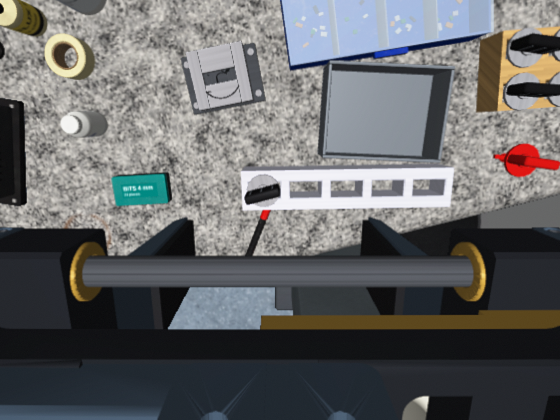

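View pics/ws.png

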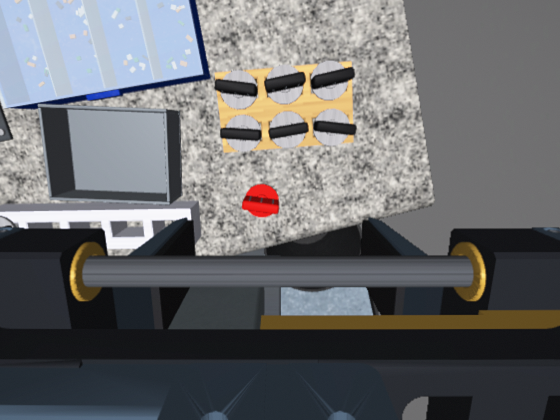

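The wrist views show the rack's five pockets with only pocket 1 filled (263,192), the gauge slot at (224,80) and six spares in the stand: (236,88), (284,82), (331,78), (240,133), (288,129), (334,126). The red one at (262,200) lies outside the stand. Now I take closer views for accuracy.

```bash
python3 - <<'E'
from h import *
for n,p in (("cs",(0.525,-0.18,0.22)),("cg",(0.53,0.235,0.15)),("cr",(0.385,0.06,0.22))):
    arm.move_to(p,R(-90)); arm.sleep(.15)
    c=arm.get_calibration("wrist"); im=arm.snapshot("wrist"); cv2.imwrite(f"pics/{n}.png",im[:,:,::-1])
    np.save(f"{n}.npy",c,allow_pickle=True)
a=cv2.imread("pics/cs.png")[0:220];b=cv2.imread("pics/cg.png")[0:220];d=cv2.imread("pics/cr.png")[0:220]
cv2.imwrite("pics/cc.png",np.vstack([a,b])) ; print(arm.current_t())
E
```

```text
6.9083
```

View pics/cc.png

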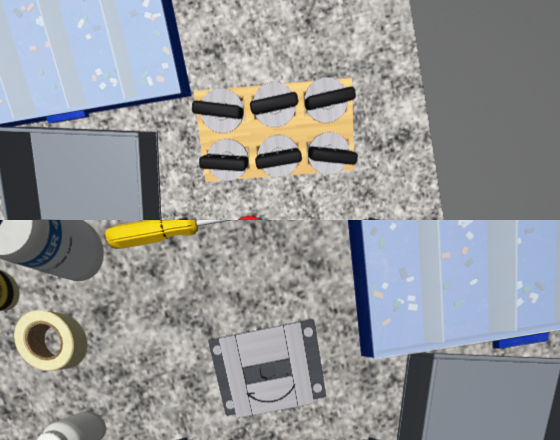

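View pics/cr.png

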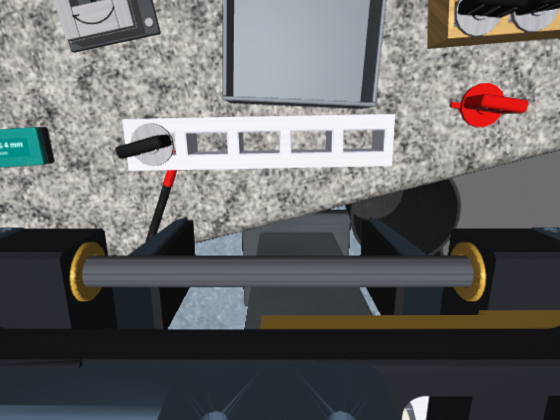

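```bash
python3 - <<'E'
from h import *
a=cv2.imread("pics/cg.png")[90:210,190:350];b=cv2.imread("pics/cs.png")[70:190,180:370]
cv2.imwrite("pics/cg2.png",cv2.resize(a,(800,600),interpolation=cv2.INTER_CUBIC))
cv2.imwrite("pics/cs2.png",cv2.resize(b,(798,504),interpolation=cv2.INTER_CUBIC))
# stand grips
im=cv2.imread("pics/cs.png"); c=np.load("cs.npy",allow_pickle=True).item()
m=(im.max(2)<50).astype(np.uint8); m[:,:185]=0; m[:,365:]=0; m[200:]=0;m[:75]=0
k,_=cv2.findContours(m,cv2.RETR_EXTERNAL,cv2.CHAIN_APPROX_NONE)
for q in k:
    if cv2.contourArea(q)<150: continue
    (ctr,sz,an)=cv2.minAreaRect(q)
    bx=cv2.boxPoints((ctr,sz,an)); P=np.array([onz(c,p,.085)[:2] for p in bx])
    e=[P[1]-P[0],P[2]-P[1]]; L=[np.linalg.norm(x) for x in e]; l=e[int(np.argmax(L))]
    print(np.round(ctr,1),np.round(L,4),P.mean(0).round(4),"long axis",round(np.degrees(np.arctan2(l[1],l[0]))%180,1))
# stand wood corners
hsv=cv2.cvtColor(im,cv2.COLOR_BGR2HSV); w=((hsv[...,0]>10)&(hsv[...,0]<28)&(hsv[...,1]>70)).astype(np.uint8)
w[:,:185]=0;w[:,365:]=0;w[195:]=0;w[:70]=0
pts=cv2.findNonZero(w); r=cv2.minAreaRect(pts); print(r); print([onz(c,p,.046).round(4)[:2] for p in cv2.boxPoints(r)])
E
```

```text
[223.5 162. ] [0.0129 0.0439] [ 0.5577 -0.13  ] long axis 86.3
[277.9 157.9] [0.0416 0.0125] [ 0.5615 -0.1807] long axis 99.9
[332.4 155.1] [0.0118 0.0446] [ 0.5642 -0.2314] long axis 84.2
[217.3 109.3] [0.0108 0.0449] [ 0.6052 -0.1263] long axis 83.9
[273.7 103.1] [0.0418 0.0116] [ 0.6104 -0.177 ] long axis 101.7
[329.6  98. ] [0.045  0.0111] [ 0.6149 -0.2269] long axis 102.8
((276.0523986816406, 129.68505859375), (92.5041732788086, 158.04063415527344), 85.18644714355469)
[array([ 0.6252, -0.0963]), array([ 0.6378, -0.2533]), array([ 0.546 , -0.2663]), array([ 0.5317, -0.099 ])]
```

View pics/cg2.png

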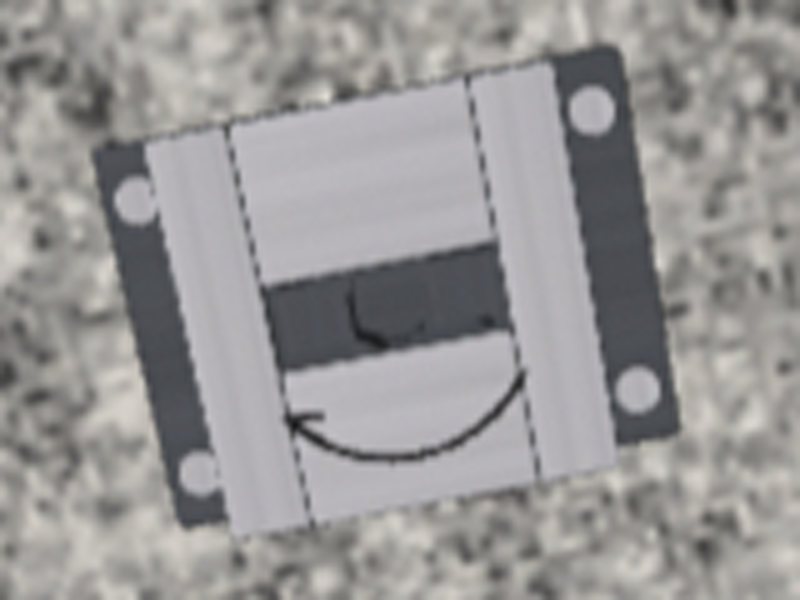

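View pics/cs2.png

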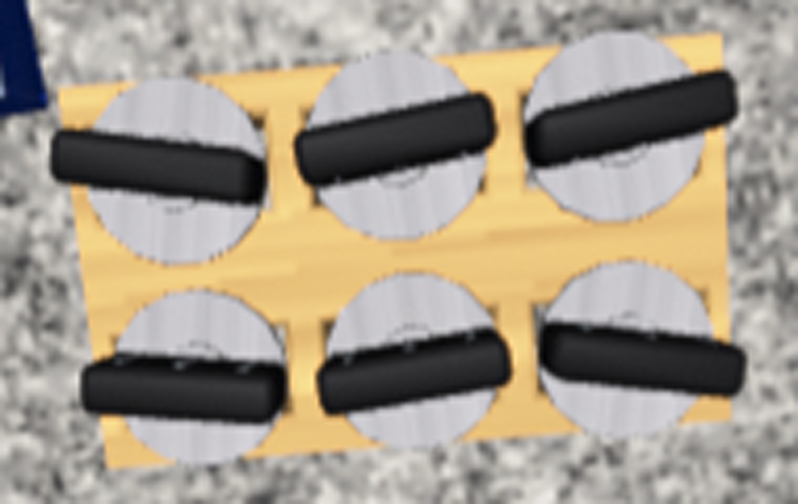

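```bash
python3 - <<'E'
from h import *
c=np.load("cg.npy",allow_pickle=True).item()
def W(pts,z): return np.array([onz(c,(190+x/5,90+y/5),z)[:2] for x,y in pts])
for nm,pts,z in (("slot",[(265,288),(492,243),(512,330),(286,372)],.0365),("block",[(148,142),(555,62),(617,465),(233,535)],.0365),("base",[(93,150),(615,45),(680,435),(183,528)],.010)):
    P=W(pts,z); print(nm,P.mean(0).round(4),[round(float(np.linalg.norm(P[i]-P[(i+1)%4])),4) for i in range(4)],
      [round(float(np.degrees(np.arctan2(*(P[j]-P[i])[::-1]))),1) for i,j in ((0,1),(3,2),(0,3),(1,2))])
# collars
im=cv2.imread("pics/cs.png"); c=np.load("cs.npy",allow_pickle=True).item()
g=[(0.5577,-0.1300),(0.5615,-.1807),(0.5642,-.2314),(.6052,-.1263),(.6104,-.177),(.6149,-.2269)]
cr=[(200,376),(410,360),(626,350),(178,171),(398,146),(618,127)]
for a,(x,y) in zip(g,cr): print(a,onz(c,(180+x/4.2,70+y/4.2),.051).round(4))
# rack
im=cv2.imread("pics/cr.png"); c=np.load("cr.npy",allow_pickle=True).item()
cv2.imwrite("pics/cr2.png",cv2.resize(im[100:190,110:410],(800,240),interpolation=cv2.INTER_CUBIC))
E
```

```text
slot [0.5741 0.2419] [0.0395, 0.0151, 0.0397, 0.0147] [-79.1, -79.6, -167.2, -166.5]
block [0.5744 0.2419] [0.0692, 0.0687, 0.0688, 0.0685] [-79.4, -79.6, -169.8, -170.0]
base [0.5744 0.242 ] [0.097, 0.0725, 0.0972, 0.0723] [-79.2, -79.3, -169.0, -168.8]
(0.5577, -0.13) [ 0.5566 -0.1288  0.051 ]
(0.5615, -0.1807) [ 0.5605 -0.1806  0.051 ]
(0.5642, -0.2314) [ 0.5629 -0.2335  0.051 ]
(0.6052, -0.1263) [ 0.6052 -0.1253  0.051 ]
(0.6104, -0.177) [ 0.6109 -0.1777  0.051 ]
(0.6149, -0.2269) [ 0.6153 -0.2297  0.051 ]
```

View pics/cr2.png

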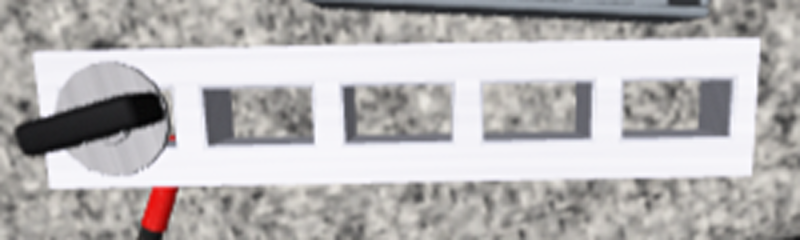

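```bash
python3 - <<'E'
from h import *
c=np.load("cr.npy",allow_pickle=True).item(); s=800/300
W=lambda x,y,z=.046: onz(c,(110+x/s,100+y/s),z)[:2]
P=np.array([W(*p) for p in [(33,50),(760,38),(752,175),(48,188)]]); print(P.round(4),P.mean(0).round(4),[np.degrees(np.arctan2(*(P[j]-P[i])[::-1])).round(2) for i,j in ((0,1),(3,2))],[np.linalg.norm(P[i]-P[i-1]).round(4) for i in range(4)])
for a,b,y0,y1 in ((203,315,84.5,145),(342,453,82,143),(482,592,80,141),(622,732,78,138)): print(W((a+b)/2,(y0+y1)/2).round(4))
# same check from wg
im=cv2.imread("pics/wg.png");c=np.load("wg.npy",allow_pickle=True).item()
m=(im.min(2)>225).astype(np.uint8);m[:155]=0;m[215:]=0;m[:,:235]=0;m[:,460:]=0
r=cv2.minAreaRect(cv2.findNonZero(m));P=np.array([onz(c,p,.046)[:2] for p in cv2.boxPoints(r)]);print(P.round(4),P.mean(0).round(4))
E
```

```text
[[ 0.4575  0.2176]
 [ 0.4621 -0.0588]
 [ 0.41   -0.06  ]
 [ 0.4047  0.2175]] [0.4336 0.0791] [np.float64(-89.05), np.float64(-88.9)] [np.float64(0.0528), np.float64(0.2764), np.float64(0.052), np.float64(0.2776)]
[0.4332 0.1327]
[0.4341 0.0791]
[0.4349 0.0252]
[ 0.4359 -0.0289]
[[ 0.457   0.2174]
 [ 0.4621 -0.0574]
 [ 0.4106 -0.0649]
 [ 0.4052  0.2178]] [0.4337 0.0782]
```

```bash
cat >> h.py <<'E'
S={1:(0.5570,-0.1290,86.3),2:(0.5608,-.1806,99.9),3:(0.5633,-.2333,84.2),4:(.6052,-.1255,83.9),5:(.6107,-.1776,101.7),6:(.6152,-.2293,102.8)}
G=(0.5743,0.2420,100.6)
RA=91.0
def pocket(k):
    a=np.radians(RA); return np.array([0.4342,0.0788])+(3-k)*0.054*np.array([np.cos(a),np.sin(a)])
H=0.008 # TCP above screw origin
ZT=0.20
def F(): return arm.current_force()
def pick(i):
    x,y,A=S[i]; yaw=A-90
    arm.grip(0.032)
    arm.move_to((x,y,ZT),R(yaw)); arm.move_l((x,y,.046+H),feed=.12)
    arm.grip(0.0); print("pick",i,"w",arm.current_width().__round__(4),"t",arm.current_t())
    arm.move_l((x,y,ZT-.02),feed=.15)
def snap(n,cam="scene"):
    im=arm.snapshot(cam); cv2.imwrite(f"pics/{n}.png",im[:,:,::-1]); return im
E
python3 - <<'E'
from h import *
# mug rim triangulation
def tri(p,q):
    o1,v1=ray(arm.get_calibration("scene"),p);o2,v2=ray(arm.get_calibration("side"),q)
    s=np.linalg.lstsq(np.column_stack([v1,-v2]),o2-o1,rcond=None)[0]; a=o1+s[0]*v1;b=o2+s[1]*v2
    return ((a+b)/2).round(3),np.linalg.norm(a-b).round(4)
print("mug",tri((450,192),(411,185)),"bottle cap",tri((227,126),(230,114)))
pick(1)
c0=F(); print(c0)
x,y,A=G
arm.move_to((x,y,.13),R(A-90)); arm.sleep(.2); print(F(),arm.current_t())
snap("g1w","wrist");snap("g1s","side");snap("g1c","scene")
E
python3 - <<'E'
import cv2,numpy as np
a=cv2.imread("pics/g1c.png")[130:250,180:340];b=cv2.imread("pics/g1s.png")[120:240,180:340]
cv2.imwrite("pics/g1.png",np.hstack([cv2.resize(x,(400,300),interpolation=cv2.INTER_CUBIC) for x in (a,b)]))
E
```

```text
mug (array([ 0.802, -0.166,  0.077]), np.float64(0.0011)) bottle cap (array([0.684, 0.417, 0.099]), np.float64(0.0034))
pick 1 w 0.0119 t 11.3917
[ 0.50204569  0.34544556 -1.24421403]
[-0.44935162  0.21751537 -2.23991429] 13.9833
```

View pics/g1.png

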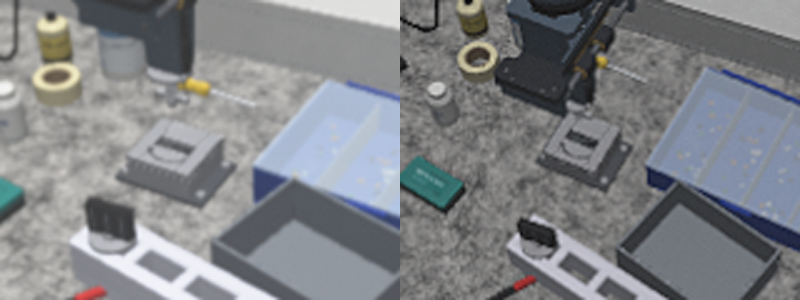

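View pics/g1w.png

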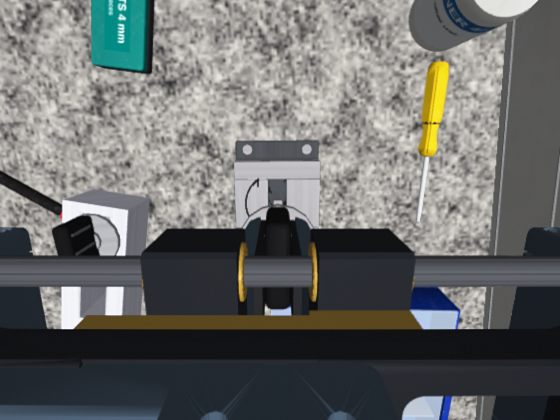

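```bash
python3 - <<'E'
from h import *
c=arm.get_calibration("wrist"); T=np.eye(4);T[:3,:3]=arm.current_tool_rot();T[:3,3]=arm.current_ee_pos()
for p in ((.022,0,.003),(.022,0,.008),(0.022,0,-.031)): print(p,proj(c,(T@np.array([*p,1]))[:3]).round(1))
cs=arm.get_calibration("side");print(proj(arm.get_calibration("scene"),(G[0],G[1],.084)),proj(cs,(G[0],G[1],.084)))
a=cv2.imread("pics/g1w.png")[130:310,200:360];cv2.imwrite("pics/g1w2.png",cv2.resize(a,(640,720)[:2],interpolation=cv2.INTER_CUBIC)[:600])
E
```

```text
(0.022, 0, 0.003) [276.5 206.2]
(0.022, 0, 0.008) [276.5 204. ]
(0.022, 0, -0.031) [276.3 224.9]
[249.56632268 171.7013595 ] [251.08413818 166.71196542]
```

View pics/g1w2.png

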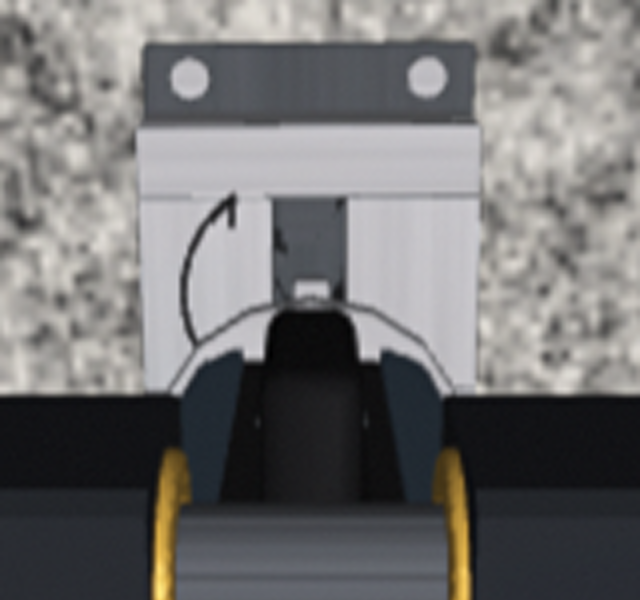

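The side and scene views show the screw held upright over the gauge. In the wrist crop its collar edge lies at row 205 (204–206 predicted), so it is centred in the jaws and lined up with the slot at column 277. I lower it and turn it in small steps.

```bash
cat >> h.py <<'E'
def insert(x=G[0],y=G[1]):
    f0=F()[2]; arm.move_l((x,y,.090),feed=.15)
    z=.090; zs=None
    while z>.0545:
        z-= .004 if z>.063 else .001
        arm.move_l((x,y,z),feed=.08)
        df=F()-np.array([0,0,f0])
        if df[2]>4: zs=z; break
    print("contact z",z,"dF",df.round(1),"t",arm.current_t()); return z,f0
def turn(step=6,total=90,lim=0.35):
    q0=np.array(arm.current_joint_positions()); t0=arm.current_torque()[2]; a=0;log=[]
    while a<total:
        a=min(a+step,total); q=q0.copy(); q[5]+=a; arm.move_joints(q)
        tz=arm.current_torque()[2]-t0; log.append((a,round(float(tz),2)))
        if abs(tz)>lim: break
    act=arm.current_joint_positions()[5]-q0[5]
    print(log,"actual",round(act,1)); return a,q0
E
python3 - <<'E'
from h import *
z,f0=insert()
print(arm.current_ee_pos().round(4),arm.current_torque())
E
```

```text
contact z 0.05699999999999997 dF [-1.3 -1.3  6.7] t 17.55
[0.5744 0.2421 0.0573] [-0.15768264  0.27218617  0.0352995 ]
```

```bash
python3 - <<'E'
from h import *
arm.move_l((G[0],G[1],.058),feed=.05)
print(F(),arm.current_torque())
a,q0=turn()
print(F(),arm.current_torque(),arm.current_width(),arm.current_t())
snap("t1w","wrist")
E
```

```text
[ 0.28344384 -0.00529433 -0.88616267] [-0.093057    0.02575806 -0.05659465]
[(6, 0.06), (12, 0.08), (18, 0.06), (24, 0.01), (30, 0.07), (36, 0.47)] actual 35.6
[-3.84771566  3.48054838  0.50224395] [0.72977021 0.96145971 0.41737777] 0.012202699363598527 19.3
```

View pics/t1w.png

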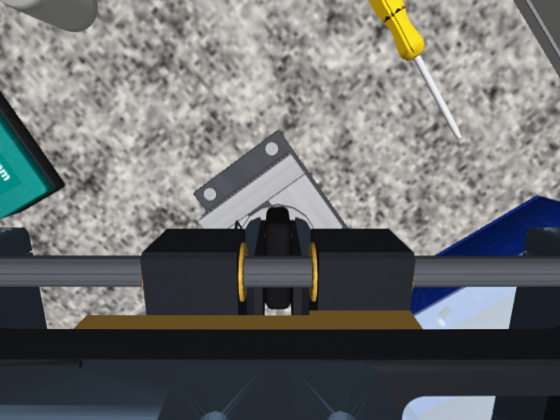

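```bash
cat >> h.py <<'E'
def j6(q0,a): q=np.array(q0).copy(); q[5]+=a; arm.move_joints(q)
E
python3 - <<'E'
from h import *
q=np.array(arm.current_joint_positions()); 
j6(q,-15); print(F().round(2),arm.current_torque().round(3))
p=arm.current_ee_pos(); arm.move_l((G[0],G[1],.0592),feed=.05); t0=arm.current_torque()[2]
q=np.array(arm.current_joint_positions())
for a in (3,6,9,12,14,16): 
    j6(q,a); print(a,(arm.current_torque()[2]-t0).round(3),F().round(1))
    if arm.current_torque()[2]-t0>.3: break
E
```

```text
[-0.27 -0.1  -0.92] [-0.066  0.049  0.006]
3 0.039 [ 0.6 -1.1 -1.6]
6 0.064 [ 0.4  0.2 -0.6]
9 0.011 [-1.2  0.1 -1.5]
12 0.119 [-3.6  2.6 -0. ]
14 0.248 [-4.6  3.6  0.1]
16 0.561 [-5.   5.4  1.7]
```

The hard stop repeats at about 33°, so this screw is a reject. I turn it back, lift it out and locate the tray.

```bash
cat >> h.py <<'E'
def out(q0):
    """turn back to slot, lift"""
    p=arm.current_ee_pos(); x,y,A=G
    j6(q0,0); arm.move_l((x,y,.0575),R(A-90),feed=.05); print("back",F().round(1),arm.current_torque().round(2))
    arm.move_l((x,y,.095),feed=.08); print("lift",F().round(1)); arm.move_l((x,y,.15),feed=.2)
E
python3 - <<'E'
from h import *
x,y,A=G
q=arm.solve_ik((x,y,.0585),R(A-90)); print(np.round(q,2),np.round(arm.current_joint_positions(),2))
out(q)
arm.move_to((0.50,0.0,.24),R(-45)); arm.sleep(.1)
c=arm.get_calibration("wrist");np.save("tr1.npy",c,allow_pickle=True);snap("tr1","wrist");snap("tr1s","side");print(arm.current_t(),arm.current_width())
E
```

```text
[17.36 38.24 86.09 -0.   55.67  6.76] [1.737e+01 3.820e+01 8.603e+01 6.000e-02 5.586e+01 4.325e+01]
back [-0.1 -0.3 -0.9] [-0.11  0.06  0.02]
lift [ 0.4  0.6 -0.2]
24.6917 0.01183920797754036
```

View pics/tr1.png

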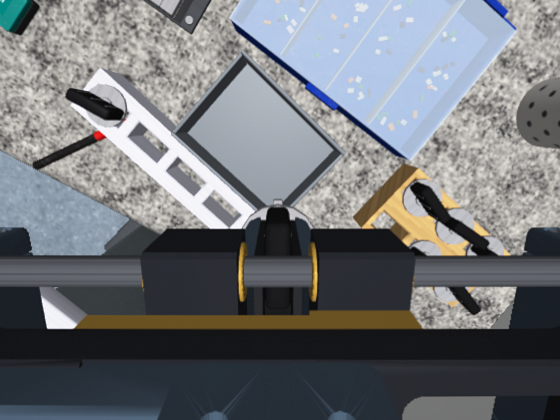

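View pics/tr1s.png

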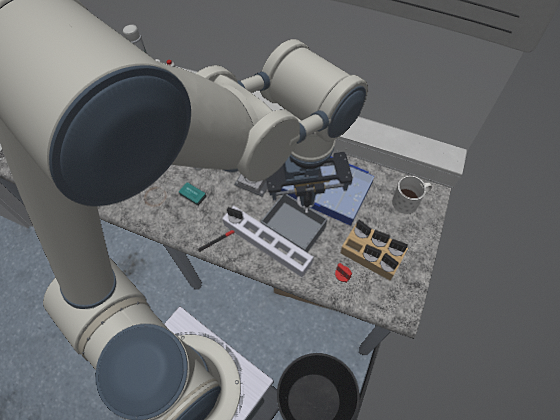

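```bash
python3 - <<'E'
from h import *
c=np.load("tr1.npy",allow_pickle=True).item()
A,B,D=[onz(c,p,.055)[:2] for p in ((247,53),(341,152),(173,132))]
print(A,B,D,np.linalg.norm(B-A),np.linalg.norm(D-A),"ctr",(B+D)/2)
E
```

```text
[0.57434671 0.11769432] [ 0.57482895 -0.02136086] [0.46326373 0.11925282] 0.1390560169327332 0.11109391115484306 ctr [0.51904634 0.04894598]
```

```bash
cat >> h.py <<'E'
def drop(x,y,yaw=0):
    arm.move_to((x,y,.15),R(yaw)); arm.move_l((x,y,.058),feed=.12); arm.grip(.034); arm.sleep(.2)
    arm.move_l((x,y,.16),feed=.2); print("dropped",arm.current_t())
def test(i):
    pick(i); x,y,A=G
    arm.move_to((x,y,.13),R(A-90)); arm.sleep(.15)
    z,f0=insert()
    return z
E
python3 - <<'E'
from h import *
drop(.515,.085); snap("d1","wrist"); snap("d1s","scene")
z=test(2)
if abs(z-.057)<.0021:
    arm.move_l((G[0],G[1],.058),feed=.05)
    a,q0=turn(); print(F().round(1),arm.current_width(),arm.current_t())
E
```

```text
dropped 27.6583
pick 2 w 0.012 t 30.875
contact z 0.05699999999999997 dF [-1.6 -0.7  5.2] t 37.0
[(6, -0.02), (12, -0.01), (18, 0.04), (24, -0.01), (30, -0.07), (36, 0.03), (42, -0.01), (48, -0.01), (54, 0.04), (60, 0.03), (66, 0.01), (72, 0.03), (78, -0.01), (84, 0.04), (90, 0.23)] actual 89.7
[-0.3  6.5 -2.1] 0.011797604059344909 41.0
```

View pics/d1s.png

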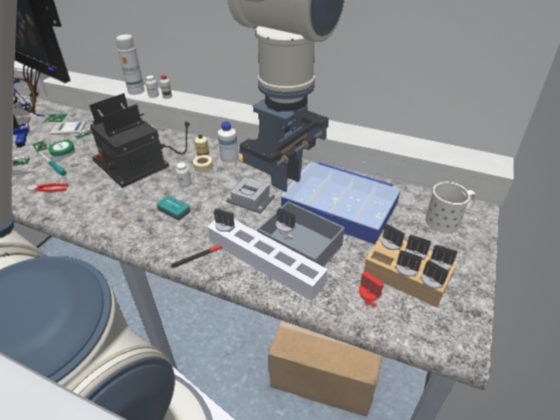

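Screw 2 turned 90° freely, so I turn it back, lift it out and rack it in pocket 2.

```bash
cat >> h.py <<'E'
def rack(k):
    x,y=pocket(k); yaw=RA-90
    arm.move_to((x,y,.15),R(yaw)); arm.sleep(.1); f0=F()[2]
    arm.move_l((x,y,.100),feed=.15); z=.100
    while z>.0525:
        z-=.004 if z>.060 else .001
        arm.move_l((x,y,z),feed=.08); d=F()[2]-f0
        if d>3.5: break
    print("rack",k,"z",round(z,4),"dF",round(d,1))
    if z>.0585: return False
    arm.grip(.032); arm.move_l((x,y,.15),feed=.15); print("t",arm.current_t()); return True
E
python3 - <<'E'
from h import *
x,y,A=G
out(arm.solve_ik((x,y,.0585),R(A-90)))
print(rack(2))
snap("r2","wrist")
E
```

```text
back [-0.1 -0.1 -1.1] [-0.15  0.02 -0.  ]
lift [-0.3  0.7 -1.4]
rack 2 z 0.054 dF 8.2
t 50.375
True
```

View pics/r2.png

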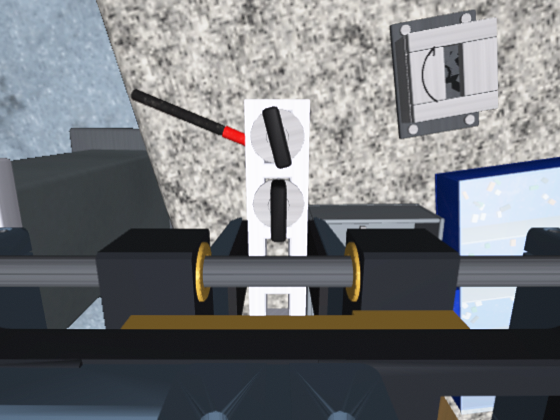

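Screw 2 stands at (278,205) next to the stored one (277,137), collar flat. Next is screw 3.

```bash
cat >> h.py <<'E'
def cycle(i,k):
    z=test(i); x,y,A=G
    if abs(z-.057)>.0021: print("STOP insertion",z); return None
    arm.move_l((x,y,.058),feed=.05)
    a,q0=turn(total=90); 
    if a<90:
        # confirm: back off and retry
        j6(q0,a-15); arm.move_l((x,y,.0590),feed=.05); t0=arm.current_torque()[2]
        q=np.array(arm.current_joint_positions())
        for b in (3,6,9,12,15,17,19,21):
            j6(q,b); tz=arm.current_torque()[2]-t0
            if tz>.4: break
        print("retry stopped at",arm.current_joint_positions()[5]-q0[5],tz)
        if tz<.4: print("STOP unclear"); return None
    out(arm.solve_ik((x,y,.0585),R(A-90)))
    if a>=90: return rack(k)
    arm.move_to((0.46,0.17,.25),R(-90)); arm.sleep(.1)
    np.save(f"tr_{i}.npy",arm.get_calibration("wrist"),allow_pickle=True); snap(f"tr_{i}","wrist"); print("REJECT held",arm.current_t(),arm.current_width()); return "reject"
E
python3 - <<'E'
from h import *
print(cycle(3,3)); snap("c3","wrist"); print(arm.current_t())
E
```

```text
pick 3 w 0.0118 t 53.9083
contact z 0.05699999999999997 dF [-1.2 -0.1  5.9] t 60.2083
[(6, -0.02), (12, 0.03), (18, 0.02), (24, 0.03), (30, -0.02), (36, 0.04), (42, 0.03), (48, 0.04), (54, 0.02), (60, 0.05), (66, 0.05), (72, 0.01), (78, 0.03), (84, 0.05), (90, 0.26)] actual 89.7
back [-0.  -0.7 -0.9] [-0.05  0.02 -0.06]
lift [-0.2 -0.5 -0.5]
rack 3 z 0.054 dF 7.9
t 73.7083
True
73.7583
```

```bash
python3 - <<'E'
from h import *
r=cycle(4,4); print(r)
if r is True: snap("c4","wrist")
E
ls pics | grep -E "c4|tr_4"
```

```text
pick 4 w 0.0119 t 76.8333
contact z 0.05699999999999997 dF [-0.9 -0.3  6.1] t 82.7833
[(6, 0.04), (12, 0.01), (18, 0.04), (24, -0.01), (30, 0.05), (36, 0.02), (42, 0.04), (48, -0.01), (54, 0.02), (60, 0.05), (66, 0.04), (72, 0.03), (78, 0.07), (84, 0.08), (90, 0.32)] actual 89.7
back [ 0.5 -0.9 -0.1] [-0.09  0.06  0.01]
lift [-0.7  0.7 -0.9]
rack 4 z 0.054 dF 8.6
t 96.425
True
c4.png
```

View pics/c3.png

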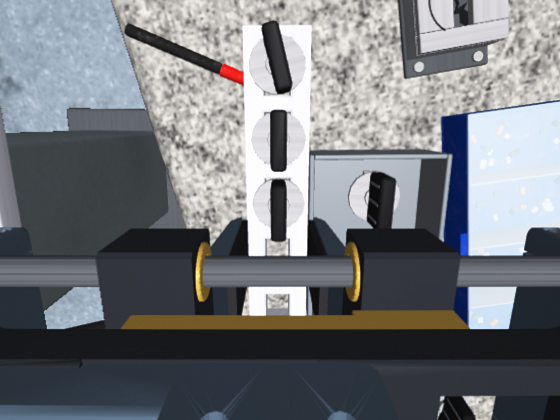

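Screws 2–4 sit flat in pockets 2–4, and the first reject is in the tray at (375,195). On to screw 5.

```bash
sed -i 's/lim=0.35/lim=0.45/' h.py; python3 - <<'E'
from h import *
r=cycle(5,5); print(r)
if r is True: snap("c5","wrist")
E
ls pics | grep -E "c5|tr_5"
```

```text
pick 5 w 0.0116 t 99.5583
contact z 0.05699999999999997 dF [-1.5 -0.6  5.9] t 105.6833
[(6, -0.04), (12, -0.09), (18, 0.31), (24, 1.01)] actual 23.6
retry stopped at 17.921872350702266 0.47712243527900217
back [ 0.1 -0.1 -1.6] [-0.11  0.03  0.01]
lift [-0.5  0.1 -1.3]
REJECT held 111.7 0.012066580363418202
reject
tr_5.png
```

View pics/tr_5.png

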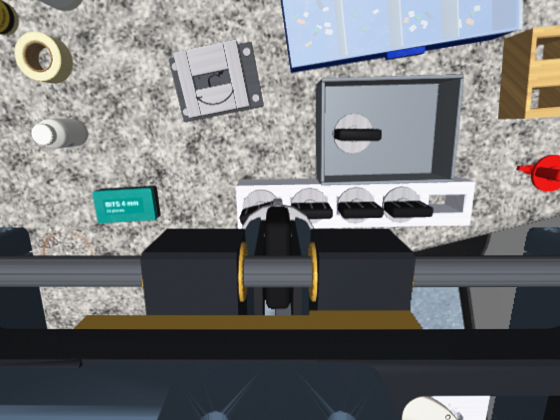

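```bash
python3 - <<'E'
from h import *
c=np.load("tr_5.npy",allow_pickle=True).item()
P=np.array([onz(c,p,.055)[:2] for p in ((317,82),(462,76),(455,181),(318,181))]); print(P.round(3),P.mean(0))
print("screw",onz(c,(352,133),.051))
drop(.515,.005)
r=cycle(6,5); print(r)
snap("c6","wrist")
E
ls pics | grep -E "tr_6"
```

```text
[[ 0.569  0.128]
 [ 0.576 -0.024]
 [ 0.464 -0.03 ]
 [ 0.464  0.124]] [0.51838907 0.04949219]
screw [0.51691524 0.08766971 0.051     ]
dropped 115.7417
pick 6 w 0.0118 t 118.8083
contact z 0.05699999999999997 dF [-1.2 -1.   5.3] t 125.1
[(6, -0.04), (12, -0.02), (18, -0.02), (24, -0.0), (30, -0.0), (36, 0.31), (42, 1.07)] actual 41.6
retry stopped at 38.93289345686136 0.859797562862541
back [-0.4 -0.9 -0. ] [-0.13  0.04 -0.  ]
lift [-0.4 -0.7 -1.6]
REJECT held 132.425 0.012041690144243868
reject
tr_6.png
```

View pics/tr_6.png

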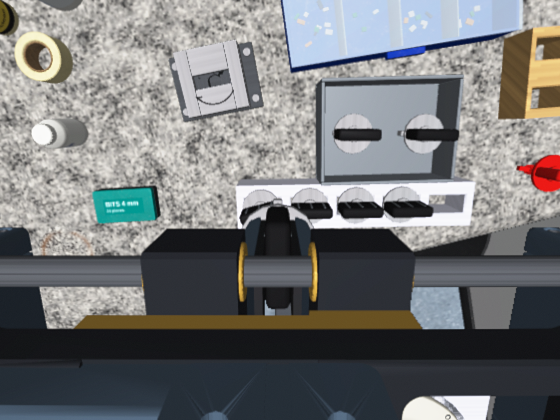

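The tray has not moved, and both rejects stand in it at (352,133) and (425,133). The third goes between them, offset towards the far wall.

```bash
python3 - <<'E'
from h import *
x,y=.543,.047
arm.move_to((x,y,.16),R(0)); arm.sleep(.1); f=F(); arm.move_l((x,y,.059),feed=.1); print((F()-f).round(1))
arm.grip(.022); arm.sleep(.2); arm.move_l((x,y,.17),feed=.15)
arm.move_to((0.44,0.14,.30),R(-90)); arm.sleep(.3); snap("e1","wrist")
arm.move_to((0.40,0.35,.30),R(-90)); snap("e2","scene"); snap("e3","side"); print(arm.current_t())
E
```

```text
[-0.   1.3 -0.4]
139.8167
```

View pics/e1.png

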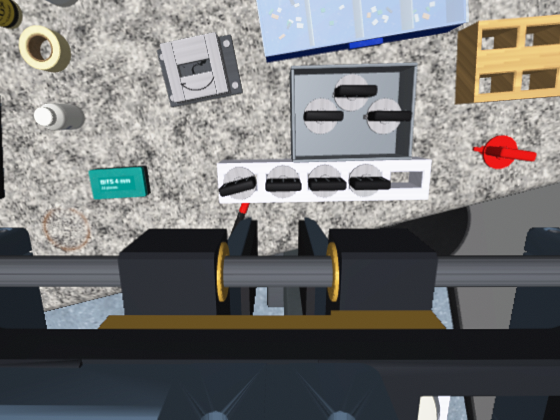

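View pics/e2.png

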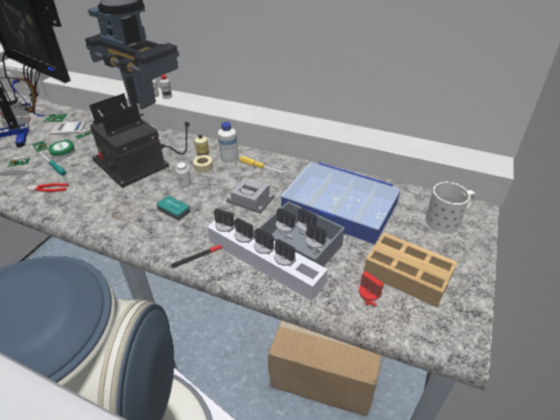

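View pics/e3.png

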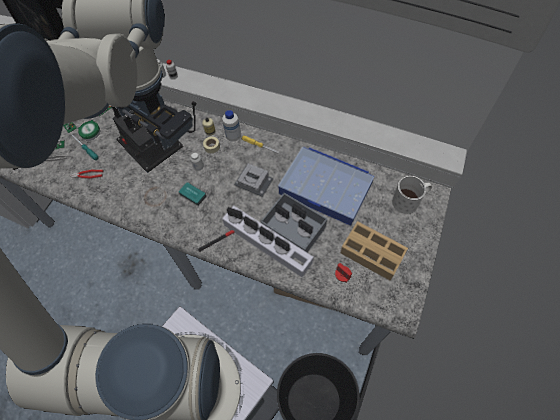

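The stand is empty, rack pockets 1–4 are filled with collars down, three rejects are in the tray, and the bit box, bottle and red screw are where they were. I hand it in.

```bash
python3 - <<'E'
from h import *
print(arm.current_t(),F().round(2)); arm.sign_off()
E
```

```text
139.8167 [ 0.05 -0.02  0.04]
the job is handed in; nothing more can be done
```

I tested all six spares in the gauge and handed the job in at 139.8 s: three turned freely and are racked, and three bound and are in the reject tray.

- **Sound:** these turned 90° with almost no torque and now stand collar down in rack pockets 2, 3 and 4. Torque rose slightly to about 0.3 N·m near 90°, which I took as nearing the end stop. Pocket 5 stays empty because no sound spares were left.
- **Rejected:** these stopped hard at about 18–20°, 33° and 39°, and each stopped again on a second try. I turned each one back before lifting it out. All three stand upright in the tray.

The last pictures show an empty stand and four screws in the rack, including the stored one. The bit box, bottle and red look-alike are where they started. The tray did not appear to move during the run, and no check failed or disagreed.

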